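Take the grinding cup off the mill for washing

ROBOT

A 6-joint arm with a two-finger parallel gripper is mounted at the origin on the work surface. World frame = base frame: x ahead of the robot, y to its left, z up, the work surface at z = 0. Lengths are in m, angles in rad, forces in N, time in s.
With the tool pointing down it reaches from about 0.275 to 0.85 m from the base axis. Payload 19 kg.
Tool frame: the origin (TCP) lies on the centre line of the jaws, within the pads' length; the fingertips stand 17 mm ahead of it and the grasp point (between the pads) lies 2 mm behind it; z points along the fingers, y is the line along which they close (so a half turn about z gives the same grasp; the last joint's range is limited). The gripper opens to 85 mm and grips with 20 to 120 N. Pads are 22 mm wide; open, the fingers measure 114 mm over their backs; the gripper's body (76 mm by 85 mm) begins 54 mm behind the grasp point. The pads swing forward as they close: fully open they stand 13 mm farther back than shut.
Start: joints at [-0.134, 0.15, 1.437, -0, 1.554, -0.134], TCP at [0.575, -0, 0.248] pointing down, gripper open.
Joint ranges: [-2.8, 2.8], [-0.68, 2.1], [0.12, 2.68], [-1.39, 4.53], [0.16, 2.79], [-2.81, 2.81]. Speed limits (rad/s): [1.89, 1.89, 2.22, 3.01, 3.01, 3.01].

INTERFACE

Orientations are given as a rotation vector (axis times angle).
In Python, from workcell import robot, set_gripper, kinematics, status, eyes, order, cut_out gives the robot as it stands. Calls block until the motion is done:
- robot.move_pose(position, orientation): joint-space move of the TCP to a pose.
- robot.move_l(position, orientation=None, velocity=0.15, contact_N=None): straight line of the TCP; orientation=None keeps the orientation; velocity is the mean speed in m/s. With contact_N (N) it stops when the force on the tool has changed by that much, and returns True; else False.
- robot.move_joints(angles): joint-space move.
- set_gripper(opening, squeeze=None): finger opening in m; squeeze is the grip in N (None keeps the last); returns when the fingers have stopped.
- robot.wait(seconds).
- kinematics.solve_ik(position, orientation): joint angles nearest the present ones, or None.
- status.read_state(): the state.
- eyes.grab_frame(name): name is "scene" or "side" or "wrist"; returns a dict with "frame" (420x560x3 uint8, blue, green, red), "z_map" (420x560 float32, m along the optical axis (not along the pixel's ray), 0 where there is no reading), "fx", "fy", "cx", "cy" (pixels), "k1" (the pictures are not rectified: a ray, as slopes to the right and down, at radius r is drawn at 1 + k1 r^2 times it, then the intrinsics apply), "world_to_cam" (4x4, takes a point from world to camera coordinates). Camera axes: x right, y down, z forward; pixel columns grow to the right and rows downward; lengths in m; the calibration is good to about 2 mm. A picture is of the moment at which its call begins.
A pose or a line that the arm cannot do raises robot.Unreachable and nothing moves.
- order.job_done(): hands the job in; it is judged then, once.
Trained networks look in the newest picture that a camera, given by its name, has taken for a name from the list of things; names that differ only in an ending like _2 or _b are one class to them, and where a whole thing is asked for, a point or a joint stands for the part that bears it (a point fixed in the world has none). Each returns a list of dicts, best first, with "score" (0 to 1); they miss things now and then, are a little off and sometimes report something else, mostly with a low value. They report only what shows in the picture. A call takes as long as a camera call.
- cut_out(camera, label): "region" (420x560 bool, what is visible of it) and "rect" ([left, top, right, bottom] in pixels, round what is visible of it).
The state is a dict: "time": time; "joints": joint angles; "joint_vel": joint speeds; "joint_torque": joint torques, N m; "tcp_pos": TCP position; "orientation": TCP orientation; "force": force on the tool from outside, world axes, zero at the start; "ft_torque": the same for the moment, N m; "width": finger opening in m; "grasp_force": force on a finger pad.
Only numpy, scipy, OpenCV 4.12 (cv2) and the standard library are available. Lean on these libraries where they do the work, as an engineer would, in place of code of your own. Each camera call takes 0.05 s, during which the arm holds its last target. There are 200 camera calls.

TASK

The steel grinding cup of the spice mill needs washing. Press the mill's square release key all the way down, twist the cup a quarter turn counterclockwise (seen from above), lift it straight off, and set it down upright in the aluminium tray without dropping it. Leave the glass jars where they stand.

Things in the scene. Friction and masses are not known exactly. Their poses are not given: they have to be found in the camera images.
- base: Fixed white motor base, a block 250 (x) x 120 (y) x 45 mm high. Origin: centre of its underside, z up; the cup's mount is on this axis, on the top face (z = 45). Square grey release key at its -x end; round black dial, 36 mm across, at its +x end (not used). A steel bayonet collar, radius 47, 13 high, rings the mount; its ledges hold down the cup's two foot lugs.
- cup: Loose round steel cup, black lid, 0.35 kg, 100 mm high. Origin: centre of its underside, z up. Foot 60 wide to z = 30, above it a plain cylinder 54 wide to the top: grip there from above at any yaw (best z = 75). Black thumb tab near its -x side, to radius 52, z = 20 to 28. Sits on the base's top face with 3 mm side play; at the start its axes agree with the base's.
- release_key (a joint): Travel of the release key in m: 0 = up (cup locked), 0.010 = fully down (released from about 0.008). Vertical; moves down against about 4 N of friction and stays down when let go.
- key_top (a point): Centre of the top of the release key's pad, 34 (x) x 40 (y), at x = -92, y = 0 of the base and 61 above the counter when up. The cup's body rises 100 mm above the base 60 mm away; a thin arm of the key ends in a lock pin beside the cup's thumb tab, 72 above the counter.
- tray: Fixed aluminium tray, outside 200 (x) x 220 (y) x 18 high, walls 4, floor 4 thick. Origin: centre of its underside, z up.
- jar_a: Loose closed glass jar, 72 in diameter, 105 high, standing nearer the robot. Origin: centre of its underside. Not to be moved.
- jar_b: Loose closed glass jar, 72 in diameter, 105 high, standing farther from the robot. Origin: centre of its underside. Not to be moved.
- cup_seat (a point): Centre of the bayonet mount, on the base's top face (45 mm up), axes as the base's. The locked cup cannot turn clockwise, and counterclockwise (+yaw seen from above) only once the release key is down. It then turns easily and can be lifted straight out when turned between about 65 and 95 degrees; end stop near 100.

How it is judged:
On the way, in this order (a step that is already met when the one before it is completed fails the run):
1. the release key is pressed down (value of joint release_key above 0.008 m), for 0.1 s.
2. the cup is turned about a quarter turn (over 60 degrees) while still seated in the mount (angle between the x axis of cup and the x axis of base, either way round above 1.047 rad and z of cup in the frame of base below 0.06 m and horizontal distance between cup and base below 0.012 m), for 0.1 s.
3. the cup is lifted off, more than 25 mm above the mount (z of cup in the frame of base above 0.07 m), for 0.1 s.
4. the cup is lowered into the tray while still held: underside less than about 25 mm above the tray's floor (contact force between the fingers and cup above 1 N and z of cup in the frame of tray below 0.03 m and horizontal distance between cup and tray below 0.13 m), for 0.1 s.
At the end, for the whole second after the job is handed in: The cup stands upright (within 10 degrees) and at rest on the tray's floor, its axis within 70 mm (tray x) and 80 mm (tray y) of the tray's centre (x of cup in the frame of tray between -0.07 and 0.07 m and y of cup in the frame of tray between -0.08 and 0.08 m and z of cup in the frame of tray below 0.012 m and angle between cup's own z axis and vertical below 0.18 rad and linear speed of cup below 0.02 m/s and angular speed of cup below 0.2 rad/s); the robot touches nothing.
It fails at once if a glass jar is moved more than 30 mm (distance of any of jar_a, jar_b from where it was at the start of the episode above 0.03 m).
It also fails if it takes over 58 s, if anything falls off the work surface, if the arm or the gripper's body presses on something with over 40 N, if the wrist force passes 120 N, or if a joint passes its speed limit or range.

## Working session

There is one attempt and no reset: what is moved stays moved. The work goes in short steps, each a Python script; the robot and the scene stay as the last script left them, time stands still between calls to the robot, and variables do not carry over. Pictures are saved under pics/ and viewed, at most 10 in all, crops included, and the job is handed in when it is done.

```bash
mkdir -p pics; cat > h.py <<'E'
import numpy as np, cv2
from workcell import robot,set_gripper,kinematics,status,eyes,order,cut_out
def cloud(f):
    K=np.array([[f["fx"],0,f["cx"]],[0,f["fy"],f["cy"]],[0,0,1]])
    v,u=np.mgrid[:420,:560]
    p=cv2.undistortPoints(np.stack([u,v],-1).reshape(-1,1,2).astype(float),K,np.array([f["k1"],0,0,0,0.])).reshape(420,560,2)
    z=f["z_map"].astype(float); c=np.dstack([p*z[...,None],z,np.ones_like(z)])
    w=(c@np.linalg.inv(f["world_to_cam"]).T)[...,:3]; w[z==0]=np.nan
    return w
E
python3 - <<'E'
from h import *
ims=[]
for n in("scene","side"):
    f=eyes.grab_frame(n);cv2.imwrite(f"pics/{n}.png",f["frame"]);W=cloud(f)
    np.save(n,W)
    for l in("base","cup","release_key","tray","jar_a"):
        for d in cut_out(n,l)[:3]:
            P=W[d["region"]];P=P[~np.isnan(P[:,0])]
            print(n,l,round(d["score"],2),np.round(d["rect"]),len(P),np.round(np.percentile(P,[2,50,98],axis=0),3).tolist() if len(P) else "")
            np.save(f"m_{n}_{l}_{d['score']:.2f}",d["region"])
print(status.read_state())
E
```

```text
scene base 0.8 [349. 219. 472. 303.] 5233 [[0.522, 0.143, 0.008], [0.645, 0.231, 0.044], [0.717, 0.361, 0.064]]
scene base 0.27 [400. 199. 439. 260.] 1732 [[0.43, 0.228, 0.002], [0.61, 0.252, 0.106], [0.619, 0.292, 0.147]]
scene cup 0.65 [402. 198. 442. 258.] 1762 [[0.434, 0.228, 0.002], [0.61, 0.252, 0.105], [0.619, 0.293, 0.147]]
scene release_key 0.58 [434. 221. 455. 238.] 276 [[0.499, 0.298, 0.045], [0.529, 0.316, 0.061], [0.545, 0.341, 0.064]]
scene tray 0.96 [129. 192. 265. 271.] 6140 [[0.461, -0.326, 0.002], [0.58, -0.204, 0.005], [0.69, -0.088, 0.019]]
scene jar_a 0.79 [260. 224. 295. 286.] 2063 [[0.654, -0.032, 0.006], [0.703, 0.001, 0.075], [0.714, 0.031, 0.107]]
scene jar_a 0.76 [289. 161. 318. 215.] 1390 [[0.41, -0.028, 0.005], [0.46, 0.008, 0.069], [0.47, 0.039, 0.107]]
side base 0.95 [181. 146. 289. 195.] 3353 [[0.467, 0.136, 0.005], [0.567, 0.219, 0.043], [0.696, 0.326, 0.062]]
side cup 0.86 [216. 124. 244. 162.] 939 [[0.557, 0.225, 0.055], [0.577, 0.235, 0.107], [0.607, 0.279, 0.146]]
side release_key 0.75 [188. 150. 217. 163.] 281 [[0.495, 0.283, 0.043], [0.524, 0.30
[... 371 characters left out ...]
6]]
{'time': 0.6, 'joints': array([-1.33991342e-01,  1.50502445e-01,  1.43743840e+00,  1.21067268e-05,
        1.55378871e+00, -1.33988347e-01]), 'joint_vel': array([-0.00011763,  0.0008193 ,  0.00101617,  0.00054242,  0.00159386,
        0.00105644]), 'joint_torque': array([-5.23234951e-05, -7.12506652e+01, -5.70889199e+01, -2.84064772e-04,
        1.50844615e-03,  1.00670354e-05]), 'tcp_pos': array([ 5.74961020e-01, -5.83531542e-06,  2.48246039e-01]), 'orientation': array([-2.22136285e+00, -2.22135574e+00,  1.15259643e-04]), 'force': array([ 0.48615728, -0.63463151,  0.41072263]), 'ft_torque': array([-0.02088444, -0.00238272, -0.02561422]), 'grasp_force': 0.0, 'width': 0.08553461307613279}
```

```bash
python3 - <<'E'
import numpy as np,cv2,glob
a=cv2.imread("pics/scene.png")[130:340,100:500];b=cv2.imread("pics/side.png")[90:390,150:450]
cv2.imwrite("pics/both.png",np.hstack([cv2.resize(a,(440,231)).copy() if 0 else cv2.copyMakeBorder(cv2.resize(a,(440,231)),0,129,0,0,cv2.BORDER_CONSTANT),cv2.resize(b,(360,360))]))
W={n:np.load(n+".npy") for n in("scene","side")}
def top(l,z0,z1,dil=0):
    out=[]
    for n in W:
        m=np.load(sorted(glob.glob(f"m_{n}_{l}_*"))[-1])
        P=W[n][m];P=P[(P[:,2]>z0)&(P[:,2]<z1)];out.append(P)
    return out
for l,z0,z1 in(("base",.04,.05),("base",.01,.05),("tray",.001,.022),("release_key",.057,.065),("cup",.138,.152)):
    T=top(l,z0,z1)
    for P in T+[np.vstack(T)]:
        if len(P)<5: print(l,len(P));continue
        r=cv2.minAreaRect(P[:,:2].astype(np.float32));print(l,z0,len(P),"rect",np.round(r[0],4),np.round(r[1],4),round(r[2],1),"mean",np.round(P.mean(0),4))
# cylinder circle fits
from scipy.optimize import least_squares
def circ(P,R):
    s=least_squares(lambda q:np.hypot(P[:,0]-q[0],P[:,1]-q[1])-R,P[:,:2].mean(0)+P[:,:2].mean(0)*0.03,loss="soft_l1",f_scale=.002);return s.x,np.median(abs(s.fun))
T=top("cup",.09,.135)
for P in T+[np.vstack(T)]: print("cup",len(P),circ(P[(P[:,0]>.5)],.027))
for f in sorted(glob.glob("m_*jar_a*")):
    P=W["scene" if "scene" in f else "side"][np.load(f)];P=P[(P[:,2]>.02)&(P[:,2]<.075)];print(f,circ(P,.036))
E
```

```text
base 0.04 2849 rect [0.592  0.2547] [0.1171 0.2504] 49.7 mean [0.628  0.2439 0.0448]
base 0.04 1601 rect [0.5861 0.2532] [0.1212 0.2457] 49.5 mean [0.5827 0.232  0.0442]
base 0.04 4450 rect [0.5892 0.2524] [0.1242 0.2517] 49.7 mean [0.6117 0.2396 0.0446]
base 0.01 4254 rect [0.5927 0.2549] [0.1182 0.2512] 49.6 mean [0.6389 0.2424 0.0385]
base 0.01 2690 rect [0.5861 0.2519] [0.1232 0.2473] 49.5 mean [0.5735 0.2206 0.0367]
base 0.01 6944 rect [0.5893 0.2518] [0.1273 0.2524] 49.6 mean [0.6136 0.234  0.0378]
tray 0.001 6051 rect [ 0.5597 -0.2131] [0.2434 0.2241] 74.0 mean [ 0.577  -0.2064  0.0069]
tray 0.001 10654 rect [ 0.5751 -0.2003] [0.2385 0.2106] 73.7 mean [ 0.5674 -0.2139  0.0058]
tray 0.001 16705 rect [ 0.564  -0.2071] [0.2574 0.229 ] 74.0 mean [ 0.5709 -0.2112  0.0062]
release_key 0.057 196 rect [0.5228 0.3155] [0.0381 0.0401] 59.2 mean [0.5239 0.3163 0.0615]
release_key 0.057 149 rect [0.5281 0.3041] [0.0436 0.0602] 53.2 mean [0.5215 0.3079 0.0602]
release_key 0.057 345 rect [0.5275 0.3052] [0.0452 0.0627] 51.9 mean [0.5229 0.3126 0.0609]
cup 0.138 441 rect [0.5921 0.2539] [0.0514 0.052 ] 60.7 mean [0.5951 0.2541 0.1449]
cup 0.138 221 rect [0.5862 0.2517] [0.0531 0.0491] 31.2 mean [0.5843 0.249  0.144 ]
cup 0.138 662 rect [0.5888 0.2531] [0.0558 0.0539] 1.7 mean [0.5915 0.2524 0.1446]
cup 585 (array([0.63551029, 0.24647091]), np.float64(0.0051535325175623495))
cup 357 (array([0.58664202, 0.25540896]), np.float64(0.001071221581554524))
cup 942 (array([0.58800539, 0.25518147]), np.float64(0.0008341926641998853))
m_scene_jar_a_0.76.npy (array([0.49594573, 0.01349066]), np.float64(0.007059501121465247))
m_scene_jar_a_0.79.npy (array([0.73963471, 0.00990273]), np.float64(0.00659418757557461))
m_side_jar_a_0.86.npy (array([0.43117112, 0.00583086]), np.float64(0.0007166603625595874))
m_side_jar_a_0.87.npy (array([ 0.67520447, -0.00288247]), np.float64(0.0007182199434703357))
```

View pics/both.png

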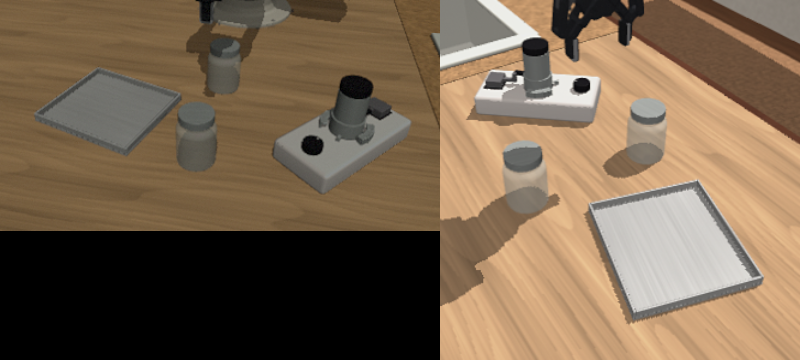

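The picture matches the fits: cup with its black lid at about (353,87) in the left crop, key at (378,107) and dial at (312,145), so the base yaw is about -40.3°. The tray is at (108,110) and the jars lie between the tray and the base. Next I press the key.

```bash
cat >> h.py <<'E'
from scipy.spatial.transform import Rotation as Rn
C=np.array([.5885,.2535]); YAW=np.deg2rad(-40.3); T=np.array([.569,-.208])
def ori(a): # tool down, closing line (tool y) at world angle a
    y=np.array([np.cos(a),np.sin(a),0]);z=np.array([0,0,-1.]);return Rn.from_matrix(np.c_[np.cross(y,z),y,z]).as_rotvec()
E
python3 - <<'E'
from h import *
k=C-.094*np.array([np.cos(YAW),np.sin(YAW)])
o=ori(YAW+np.pi/2)
set_gripper(0.0,60)
robot.move_pose([*k,.20],o)
print(k,status.read_state()["joints"].round(2))
robot.move_l([*k,.095],velocity=.1,contact_N=8)
print(status.read_state()["tcp_pos"])
print(robot.move_l([*k,.060],velocity=.02,contact_N=22))
s=status.read_state();print(s["tcp_pos"],s["force"],s["width"],s["time"])
f=eyes.grab_frame("side");cv2.imwrite("pics/p.png",cv2.resize(f["frame"][60:220,150:350],(800,640))[:600])
E
```

```text
[0.51680918 0.31429824] [ 0.42  0.23  1.44 -0.    1.47 -0.45]
[0.5171129  0.31441925 0.09569247]
True
[0.51690855 0.31446599 0.06747896] [-5.10055664 -3.89236724 14.15943995] 0.0002835368971466578 5.0833
```

View pics/p.png

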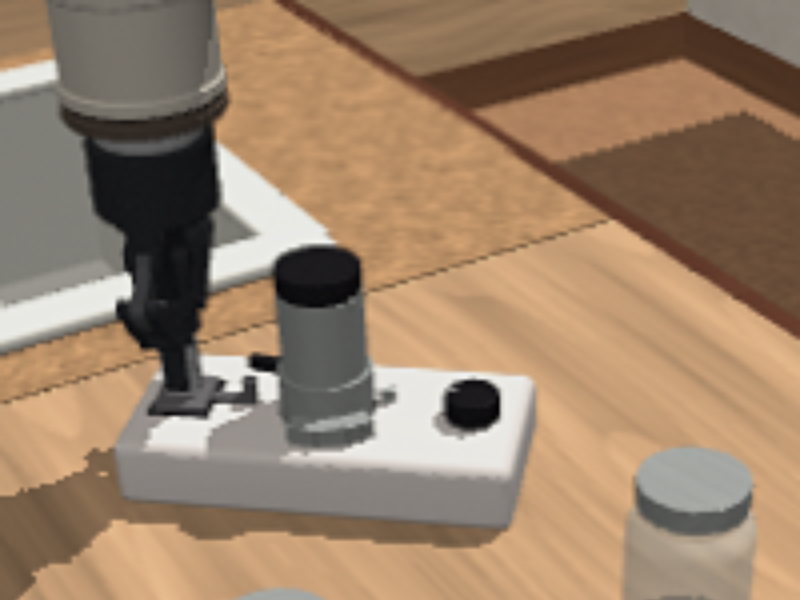

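The closed fingertips stand on the key pad at (190,395), and the pin at (250,390) now lies below the thumb tab at (263,362). The tip height of 50.5 mm means the key is fully down. Now I grip and turn.

```bash
python3 - <<'E'
from h import *
k=status.read_state()["tcp_pos"]
robot.move_l([k[0],k[1],.23],velocity=.2)
o=ori(YAW)
set_gripper(.085)
robot.move_pose([*C,.23],o)
print(status.read_state()["joints"].round(2))
print("hit",robot.move_l([*C,.118],velocity=.1,contact_N=10))
set_gripper(.04,50)
s=status.read_state();print(s["width"],s["grasp_force"],s["force"])
q=s["joints"].copy()
for i in range(4):
    q[5]-=np.deg2rad(82)/4; robot.move_joints(q)
    s=status.read_state();print(s["force"].round(1),s["ft_torque"].round(2),s["joints"][5],s["time"])
f=eyes.grab_frame("side");cv2.imwrite("pics/t.png",cv2.resize(f["frame"][60:220,150:350],(800,640))[:600])
E
```

```text
[0.29 0.29 1.3  0.   1.55 0.99]
hit False
0.05336622916779286 51.94499418139458 [-1.19336158  0.23384804  5.15778174]
[ 0.6 -0.9 -0.5] [-0.08 -0.24 -0.01] 0.6362903054165668 10.3417
[ 0.1  0.1 -0. ] [-0.13 -0.33 -0.01] 0.2805287606134544 10.7917
[-0.1 -0.7  1.3] [-0.01 -0.22 -0.01] -0.07668658039223032 11.2417
[ 0.5 -1.1  1.4] [ 0.15 -0.21 -0.02] -0.43425007789005515 11.6917
```

View pics/t.png

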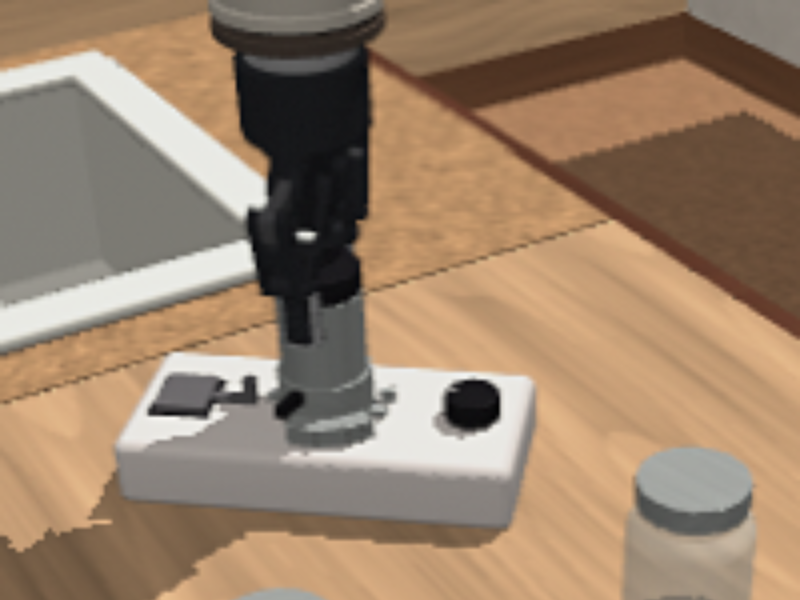

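The tab has moved from (263,362) to (290,403), which looks like less than 82°. I'll check it by projection.

```bash
python3 - <<'E'
from h import *
f=eyes.grab_frame("side");M=f["world_to_cam"]
for a in range(0,101,10):
    t=YAW+np.pi+np.deg2rad(a); o=[]
    for r in(.03,.052):
        p=(M@np.array([C[0]+r*np.cos(t),C[1]+r*np.sin(t),.071,1]))[:3];x=p[:2]/p[2];x=x*(1+f["k1"]*(x@x))
        o.append(((x*[f["fx"],f["fy"]]+[f["cx"],f["cy"]]-[150,60])*4).round())
    print(a,*o)
E
```

```text
0 [279. 366.] [245. 364.]
10 [278. 370.] [243. 371.]
20 [278. 375.] [243. 379.]
30 [280. 379.] [245. 386.]
40 [283. 383.] [250. 393.]
50 [287. 386.] [258. 399.]
60 [293. 389.] [268. 405.]
70 [300. 392.] [280. 409.]
80 [307. 393.] [293. 412.]
90 [316. 394.] [308. 414.]
100 [324. 394.] [323. 414.]
```

The tab sits at about 70° from -x. It started at about -8°, so the cup has turned roughly 80° without slipping. Now I lift gently with a contact stop.

```bash
python3 - <<'E'
from h import *
p=status.read_state()["tcp_pos"]
h=robot.move_l([p[0],p[1],p[2]+.02],velocity=.04,contact_N=18)
s=status.read_state();print(h,s["tcp_pos"],s["force"],s["grasp_force"])
if not h:
    print(robot.move_l([p[0],p[1],.30],velocity=.15,contact_N=25))
    s=status.read_state();print(s["force"],s["width"],s["time"])
f=eyes.grab_frame("side");cv2.imwrite("pics/l.png",cv2.resize(f["frame"][20:220,130:350],(660,600)))
E
```

```text
False [0.58852995 0.25375128 0.13852808] [ 0.39857202  0.14542602 -4.35331325] 52.99202889204025
False
[-0.04304188  0.42184458 -5.10342019] 0.05321305650459638 13.6667
```

View pics/l.png

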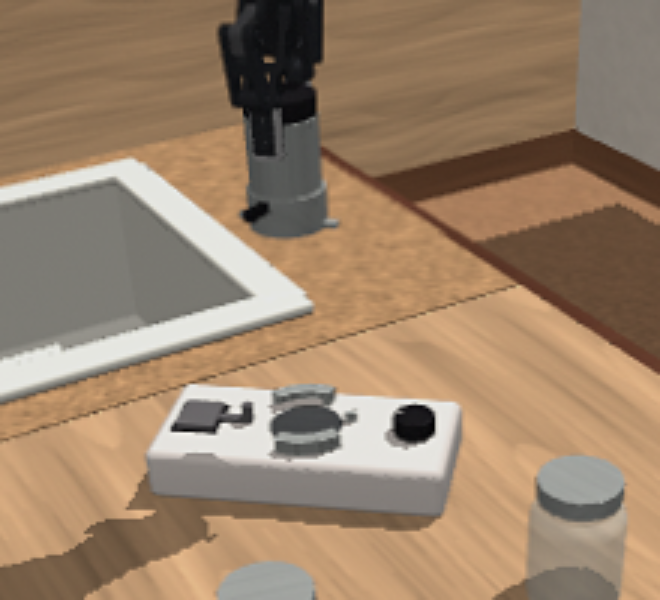

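The cup hangs upright in the jaws at (285,170), clear of the empty mount at (305,420). On to the tray.

```bash
python3 - <<'E'
from h import *
s=status.read_state()
robot.move_pose([*T,.28],s["orientation"])
robot.move_l([*T,.10],velocity=.12)
h=robot.move_l([*T,.068],velocity=.02,contact_N=6)
robot.wait(.2)
s=status.read_state();print(h,s["tcp_pos"],s["force"],s["grasp_force"],s["time"])
f=eyes.grab_frame("side");cv2.imwrite("pics/d.png",cv2.resize(f["frame"][130:390,210:450],(552,598)))
E
```

```text
True [ 0.56871113 -0.20818743  0.07735808] [-1.77237157 -3.45476108  5.55578141] 52.99454748630524 18.325
```

View pics/d.png

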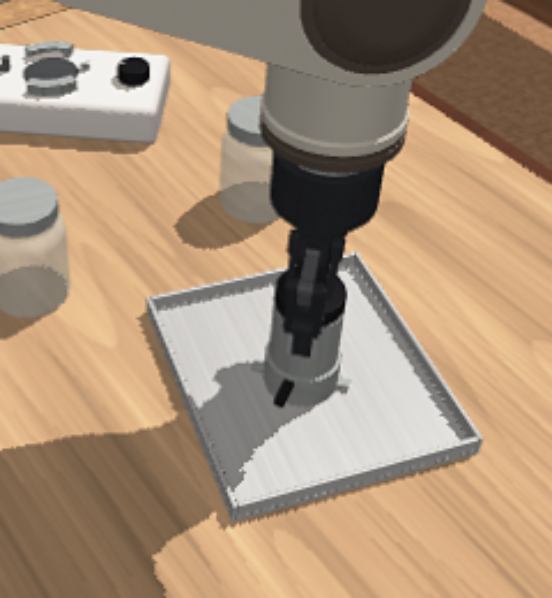

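The cup stands on the tray floor at (305,390), near the centre. The contact height of 77.4 mm agrees with the expected 77 mm. Now I release, retreat and check.

```bash
python3 - <<'E'
from h import *
set_gripper(.085)
robot.move_l([*T,.26],velocity=.12)
robot.wait(.5)
f=eyes.grab_frame("side");W=cloud(f);d=cut_out("side","cup")[0];P=W[d["region"]];P=P[~np.isnan(P[:,0])]
print(d["score"],np.percentile(P,[2,50,98],axis=0).round(3),status.read_state()["time"])
cv2.imwrite("pics/e.png",cv2.resize(f["frame"][130:390,210:450],(552,598)))
E
```

```text
0.83 [[ 0.533 -0.237  0.008]
 [ 0.553 -0.223  0.072]
 [ 0.589 -0.185  0.105]] 21.075
```

View pics/e.png

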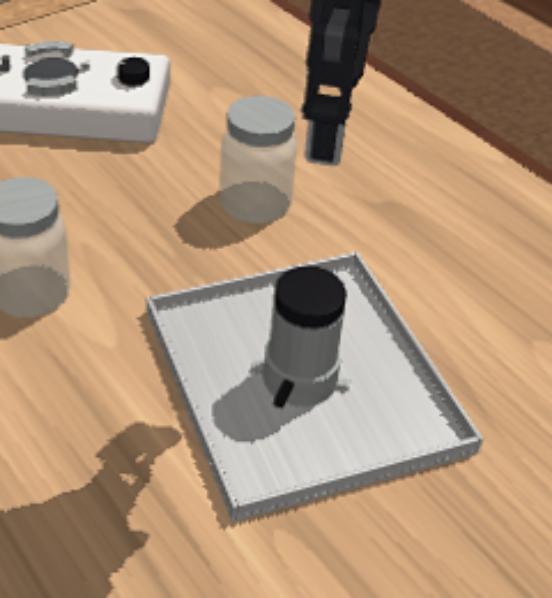

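The cup stands upright near the tray centre at (305,350), the gripper is clear, and the jars are where they were.

```bash
python3 -c "
from h import *
print(order.job_done())"
```

```text
the job is handed in; nothing more can be done
None
```

The key was pressed fully down, the cup turned about 80°, lifted off and set upright near the tray's centre at about 21 s with the jars untouched, and the job is handed in (no verdict was returned).

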